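Put the eraser away with its twin and shut that box

ROBOT

A 7-joint arm with a two-finger parallel gripper is mounted at the origin on the work surface. World frame = base frame: x ahead of the robot, y to its left, z up, the work surface at z = 0. Lengths are in m, angles in rad, forces in N, time in s.
With the tool pointing down it reaches from about 0.4 to 0.875 m from the base axis. Payload 19.3 kg.
Tool frame: the origin (TCP) lies at the very end of the fingers, on their centre line; the grasp point (between the pads) lies 19 mm behind it; z points along the fingers, y is the direction in which the jaws open and shut (so a half turn about z gives the same grasp; the last joint's range is limited). The gripper opens to 85 mm and grips with 20 to 120 N. Pads are 22 mm wide; open, the fingers measure 114 mm over their backs; the gripper's body (76 mm by 85 mm) begins 54 mm behind the grasp point. The pads swing forward as they close: fully open they stand 13 mm farther back than shut.
Start: joints at [-1.397, 0.521, -0.036, 1.599, 0.021, 1.021, -0.113], TCP at [0.151, 0.607, 0.231] pointing down, gripper open.
Joint ranges: [-2.91, 2.91], [-0.3, 2.13], [-1.5, 1.42], [0.17, 2.43], [-1.26, 4.41], [0.16, 1.93], [-2.52, 2.52]. Speed limits (rad/s): [1.89, 1.89, 2.39, 2.39, 3.01, 3.01, 3.01].

INTERFACE

Orientations are given as [roll, pitch, yaw] about the fixed x, y, z axes, in that order (R = Rz(yaw) Ry(pitch) Rx(roll)).
In Python, from workcell import bot, grab_frame, calibration, workorder gives the robot as it stands.
- The arm moves only by the tool move_arm, never from a script. Its arguments are lists of equal length, an entry for each row: "jaw": the closure in counts, from 0 (fully open) to 255 (shut); "dp": the shift along the tool's x, y, z in units of 800 mm (1.0 is 800 mm), a list of three; "rotation": the turn, a rotation vector about the tool's x, y, z in units of pi rad (1.0 is pi rad), a list of three. In form: {"jaw": [jaw, ...], "dp": [[dx, dy, dz], ...], "rotation": [[rx, ry, rz], ...]}. A call has 1 to 10 rows; each row shifts and turns the commanded pose from where the row before left it, along the tool's axes as they then stand; what a row does not reach is not made up. A row lasts 1/8 s, in which the tool goes at most 62.5 mm and 10.7 degrees, less where a joint would pass 70% of its speed; a pose out of reach is approached as far as the arm can. A call with a number of a shift or a turn outside -1 to 1 is refused whole. A call with a gripper value outside its range is refused whole. The fingers move at their own pace and stop on an object; "squeeze" is the grip in N (left out, the last holds). Time passes only in rows, so rows that do not move let the fingers close. It gives the time, the measured TCP pose, the force and the opening at its end, in the units of the state.
- bot.observe(): the state, without advancing time (a new reading comes with each control period).
- grab_frame(name): name is "side" or "top" or "wrist"; returns the picture (384x512x3 uint8, blue, green, red); there is no depth.
- calibration(name): a dict with "camera_matrix" (3x3 intrinsics, pixels), "T" (4x4, takes a point from camera to world coordinates). Camera axes: x right, y down, z forward; pixel columns grow to the right and rows downward; lengths in m; the calibration is good to about 2 mm. A picture is of the moment at which its call begins: read the wrist's pose just before it. calibration takes no time and is no camera call; for the wrist camera it gives the pose at the moment of the call.
- workorder.job_done(): hands the job in, once; it reports no verdict.
The state is a dict: "clock": time; "qpos": joint angles; "qd": joint speeds; "joint_efforts": joint torques, N m; "position": TCP position; "tool_rot": TCP orientation; "force": force on the tool from outside, world axes, zero at the start; "moment": the same for the moment, N m; "grip_width": finger opening in m.
Only numpy, scipy, OpenCV 4.12 (cv2) and the standard library are available. Lean on these libraries where they do the work, as an engineer would, in place of code of your own. Each camera call takes 0.05 s, during which the arm holds its last target. There are 200 camera calls.

TASK

Put the loose eraser into whichever of the two open boxes already holds the other eraser, let it go there, then lower that box's lid until it is fully closed. I still need the tape, so leave the tape where it is and its box open, and do not disturb the other things on the desk.

Things in the scene. Friction and masses are not known exactly. Their poses are not given: they have to be found in the camera images.
- eraser: White block eraser with a card sleeve, 60 (x, long) x 24 (y) x 15 high, 30 g, lying loose on the desk between the two boxes. Origin: centre of its underside. Sizes in mm.
- kept_eraser: White block eraser with a card sleeve, 60 (x, long) x 24 (y) x 15 high, 30 g, of the same kind, lying on the floor of one of the two boxes, in one half of it; the other half is free. Origin: centre of its underside. Sizes in mm.
- tape: Roll of sticky tape lying flat in the other box, 54 across, 18 high, hole 26. Origin: centre of its underside. Sizes in mm.
- box_left: Fixed open-topped wooden box on the left (+y) of the desk, outside 120 (x) x 180 (y) x 50 high, walls and floor 5 thick. Origin: centre of its underside; x points from its front (robot side) to its hinge side, z up. Sizes in mm.
- lid_left (a joint): Angle of the left box's lid: 0 shut flat on the rim, 1.57 upright, up to 1.95 leaning back. The hinge is stiff: the lid stays where it is left, and yields to about 2 N at the free edge.
- lid_left_hinge (a point): Middle of the hinge line of the left box's lid, on the far top rim of the box (60 behind the box's centre, 50.5 up). Does not turn out of place as the lid moves. Sizes in mm.
- lid_left_edge (a point): Middle of the free edge of the left box's lid, on its outer face (the one on top when shut): 120 from the hinge line and 8 (the thickness) off the underside. The lid is a plain panel 120 x 180 x 8 without a handle. Sizes in mm.
- box_right: Fixed open-topped wooden box on the right (-y) of the desk, outside 120 (x) x 180 (y) x 50 high, walls and floor 5 thick. Origin: centre of its underside; x points from its front (robot side) to its hinge side, z up. Sizes in mm.
- lid_right (a joint): Angle of the right box's lid: 0 shut flat on the rim, 1.57 upright, up to 1.95 leaning back. The hinge is stiff: the lid stays where it is left, and yields to about 2 N at the free edge.
- lid_right_hinge (a point): Middle of the hinge line of the right box's lid, on the far top rim of the box (60 behind the box's centre, 50.5 up). Does not turn out of place as the lid moves. Sizes in mm.
- lid_right_edge (a point): Middle of the free edge of the right box's lid, on its outer face (the one on top when shut): 120 from the hinge line and 8 (the thickness) off the underside. The lid is a plain panel 120 x 180 x 8 without a handle. Sizes in mm.
- abacus: Bystander: wooden abacus lying flat, 90 (x) x 192 (y) x 22 high. Origin: centre of its underside. Sizes in mm.
- pot: Bystander: orange open pencil pot, 76 across, 100 high. Origin: centre of its underside. Sizes in mm.
- stapler: Bystander: chrome stapler, 36 (x) x 132 (y) x about 56 high, lying between the eraser and the abacus. Origin: centre of its underside. Sizes in mm.
- jar: Bystander: glass jar of marbles with a twist cap, 72 across, 98 high. Origin: centre of its underside. Sizes in mm.
- pencil0: Bystander: graphite pencil 170 long (x, tip to -x), 7 thick, lying in a slot of the grey plastic rack (185 x 66 x 17 high). Origin: middle of its underside. Sizes in mm.
- pencil1: Bystander: the second pencil, in the next slot. Sizes in mm.
Not all that is in view belongs to the job. Leave any yellow look-alike of the kept_eraser alone. Leave any red look-alike of the eraser alone.

How it is judged:
On the way, in this order (a step that is already met when the one before it is completed fails the run):
1. the loose eraser lies released in the box that holds the other eraser, its lid still open (((x of eraser in the frame of box_left between -0.058 and 0.058 m and y of eraser in the frame of box_left between -0.088 and 0.088 m and z of each of eraser, kept_eraser in the frame of box_left below 0.035 m and x of kept_eraser in the frame of box_left between -0.058 and 0.058 m and y of kept_eraser in the frame of box_left between -0.088 and 0.088 m and value of joint lid_right above 1.4 rad and value of joint lid_left above 1 rad) or (x of eraser in the frame of box_right between -0.058 and 0.058 m and y of eraser in the frame of box_right between -0.088 and 0.088 m and z of each of eraser, kept_eraser in the frame of box_right below 0.035 m and x of kept_eraser in the frame of box_right between -0.058 and 0.058 m and y of kept_eraser in the frame of box_right between -0.088 and 0.088 m and value of joint lid_left above 1.4 rad and value of joint lid_right above 1 rad)) and linear speed of eraser below 0.03 m/s and contact force between eraser and the fingers below 0.5 N), for 0.2 s.
2. that box's lid is shut, the other box's lid still open (((x of eraser in the frame of box_left between -0.058 and 0.058 m and y of eraser in the frame of box_left between -0.088 and 0.088 m and z of each of eraser, kept_eraser in the frame of box_left below 0.035 m and x of kept_eraser in the frame of box_left between -0.058 and 0.058 m and y of kept_eraser in the frame of box_left between -0.088 and 0.088 m and value of joint lid_right above 1.4 rad and value of joint lid_left below 0.06 rad) or (x of eraser in the frame of box_right between -0.058 and 0.058 m and y of eraser in the frame of box_right between -0.088 and 0.088 m and z of each of eraser, kept_eraser in the frame of box_right below 0.035 m and x of kept_eraser in the frame of box_right between -0.058 and 0.058 m and y of kept_eraser in the frame of box_right between -0.088 and 0.088 m and value of joint lid_left above 1.4 rad and value of joint lid_right below 0.06 rad))), for 0.2 s.
At the end, for the whole second after the job is handed in: Both erasers lie inside the same box (origins within its walls, below 35 mm over its underside), released and at rest; its lid is shut (below 0.06 rad); the lid of the box with the tape is still open (above 1.4 rad) (((x of eraser in the frame of box_left between -0.058 and 0.058 m and y of eraser in the frame of box_left between -0.088 and 0.088 m and z of each of eraser, kept_eraser in the frame of box_left below 0.035 m and x of kept_eraser in the frame of box_left between -0.058 and 0.058 m and y of kept_eraser in the frame of box_left between -0.088 and 0.088 m and value of joint lid_right above 1.4 rad and value of joint lid_left below 0.06 rad) or (x of eraser in the frame of box_right between -0.058 and 0.058 m and y of eraser in the frame of box_right between -0.088 and 0.088 m and z of each of eraser, kept_eraser in the frame of box_right below 0.035 m and x of kept_eraser in the frame of box_right between -0.058 and 0.058 m and y of kept_eraser in the frame of box_right between -0.088 and 0.088 m and value of joint lid_left above 1.4 rad and value of joint lid_right below 0.06 rad)) and linear speed of eraser below 0.03 m/s and contact force between eraser and the fingers below 0.5 N); the robot touches nothing.
It fails at once if the tape is moved more than 30 mm (distance of tape from where it was at the start of the episode above 0.03 m).
It fails at once if the eraser kept in the box is taken out of it (moved more than 100 mm) (distance of kept_eraser from where it was at the start of the episode above 0.1 m).
It fails at once if a bystander is moved more than 30 mm (distance of any of abacus, pot, stapler, jar, pencil0, pencil1 from where it was at the start of the episode above 0.03 m).
It also fails if it takes over 48 s, if anything falls off the work surface, if the arm or the gripper's body presses on something with over 40 N, if the wrist force passes 120 N, or if a joint passes its speed limit or range.

## Working session

There is one attempt and no reset: what is moved stays moved. The work goes in short steps, Python scripts to look and compute and a tool call to move; the robot and the scene stay as the last step left them, time stands still between calls to the robot, and variables do not carry over. Pictures are saved under pics/ and viewed, about 8 in all and at most 12, crops included, and the job is handed in when it is done.

Besides the shell and the picture viewer there is one more tool, called as a command line: name --argument value ..., lists and objects as JSON in quotes. move_arm: Moves the arm, as the interface text tells. Shifts and turns lie within -1 to 1; 1 stands for 800 mm of shift or pi rad of turn. Its arguments: {"type":"object","properties":{"jaw":{"type":"array","items":{"type":"number"}},"dp":{"type":"array","items":{"type":"array","items":{"type":"number","minimum":-1,"maximum":1}}},"rotation":{"type":"array","items":{"type":"array","items":{"type":"number","minimum":-1,"maximum":1}}},"squeeze":{"type":"number"}},"required":["jaw","dp","rotation"]}

```bash
mkdir -p pics; python3 - <<'E'
from workcell import bot, grab_frame, calibration
import cv2
for n in ("top","side"):
    cv2.imwrite(f"pics/{n}0.png",cv2.resize(grab_frame(n),(800,600),interpolation=cv2.INTER_CUBIC))
    c=calibration(n);print(n,c["camera_matrix"],c["T"])
print(bot.observe())
E
```

```text
top [[376.80992018   0.         256.52942714]
 [  0.         376.80992018 189.27914873]
 [  0.           0.           1.        ]] [[-0.00600835 -0.98613343  0.16584558  0.38723181]
 [-0.99972123  0.00971053  0.02152125 -0.01413056]
 [-0.02283327 -0.16567004 -0.98591687  1.12462713]
 [ 0.          0.          0.          1.        ]]
side [[349.33561959   0.         250.92878564]
 [  0.         349.33561959 191.00097986]
 [  0.           0.           1.        ]] [[ 0.79421529 -0.432848    0.42645595  0.1570871 ]
 [-0.60746246 -0.58238921  0.54019642 -0.53936109]
 [ 0.0145404  -0.68808824 -0.72548133  0.77757949]
 [ 0.          0.          0.          1.        ]]
{'clock': 0.1, 'qpos': array([-1.39721242,  0.5219777 , -0.03634546,  1.59996061,  0.0211711 ,
        1.02110522, -0.11281342]), 'qd': array([ 0.00025574, -0.00241634,  0.00089495, -0.00289968,  0.00234133,
        0.00035171,  0.00041545]), 'joint_efforts': array([ 1.98508613e-03, -9.28470898e+01,  1.98337823e+00, -3.70534372e+01,
        1.81948801e-02,  5.33701270e-03, -1.24678414e-05]), 'position': array([0.15080021, 0.60621041, 0.23076512]), 'tool_rot': array([-3.14052601e+00,  4.17978251e-05,  2.89778506e+00]), 'force': array([ 0.26794246, -0.85168863, -0.09218074]), 'moment': array([-0.05355051, -0.01428531, -0.02611405]), 'grip_width': 0.08515850355284753}
```

View pics/top0.png

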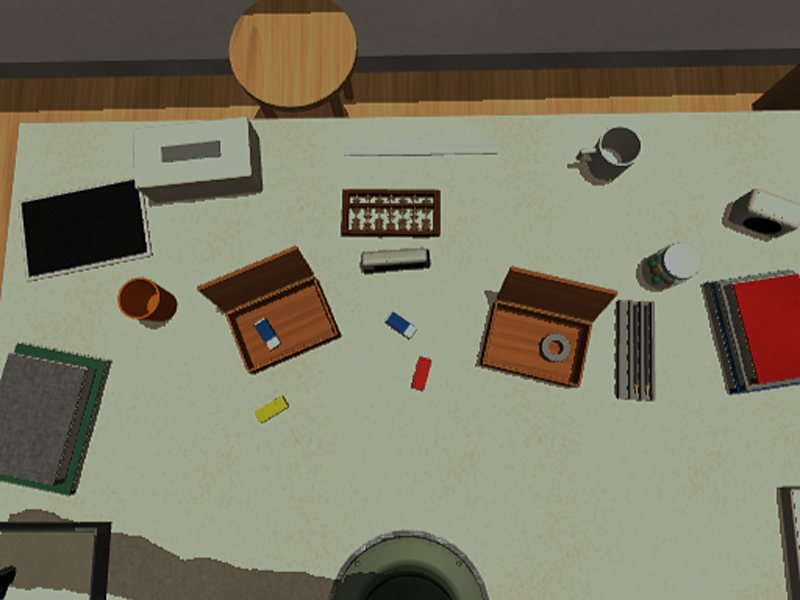

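View pics/side0.png

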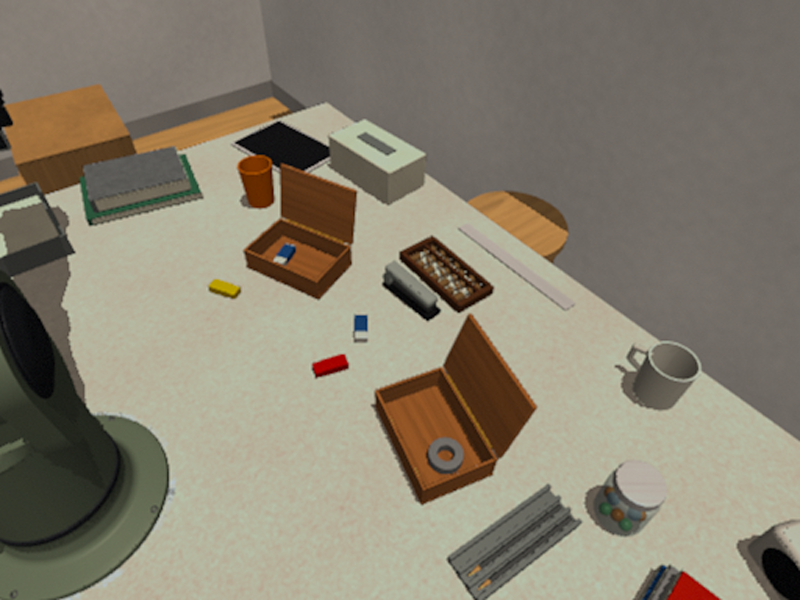

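The top view shows four candidates:
- Blue/white eraser at (401,325), loose between the boxes.
- Blue/white eraser at (267,333), in the left box, so this is kept_eraser.
- Red look-alike at (421,373), to be left alone.
- Yellow look-alike at (272,409), to be left alone.

The tape is in the right box at (555,347). The target is therefore (401,325) into the left box. I'll confirm with an enlarged crop.

```bash
cat > h.py <<'E'
from workcell import bot, grab_frame, calibration
import cv2, numpy as np
def w2p(n,P):
    c=calibration(n);T=np.linalg.inv(c["T"]);q=(T[:3,:3]@np.atleast_2d(P).T).T+T[:3,3];q=q@c["camera_matrix"].T
    return q[:,:2]/q[:,2:]
def p2w(n,uv,z):
    c=calibration(n);T=c["T"];uv=np.atleast_2d(uv).astype(float)
    d=np.c_[uv,np.ones(len(uv))]@np.linalg.inv(c["camera_matrix"]).T@T[:3,:3].T
    return T[:3,3]+d*((z-T[2,3])/d[:,2])[:,None]
E
python3 - <<'E'
from h import *
im=grab_frame("top")
cv2.imwrite("pics/c1.png",cv2.resize(im[150:250,120:280],(800,500),interpolation=cv2.INTER_CUBIC))
hsv=cv2.cvtColor(im,cv2.COLOR_BGR2HSV)
m=cv2.inRange(hsv,(95,120,50),(125,255,255))
n,l,s,c=cv2.connectedComponentsWithStats(m)
for i in range(1,n):
    if s[i,4]>20 and 120<c[i][0]<280: print(s[i],c[i],cv2.minAreaRect(np.argwhere(l==i)[:,::-1].astype(np.float32)))
E
```

```text
[247 200  15  14 106] [254.23584906 206.19811321] ((254.15380859375, 206.2692108154297), (12.75810432434082, 8.043152809143066), 33.6900634765625)
[163 205  14  14 103] [169.37864078 211.24271845] ((169.37643432617188, 211.2022705078125), (12.18997573852539, 8.267984390258789), 57.9946174621582)
```

View pics/c1.png

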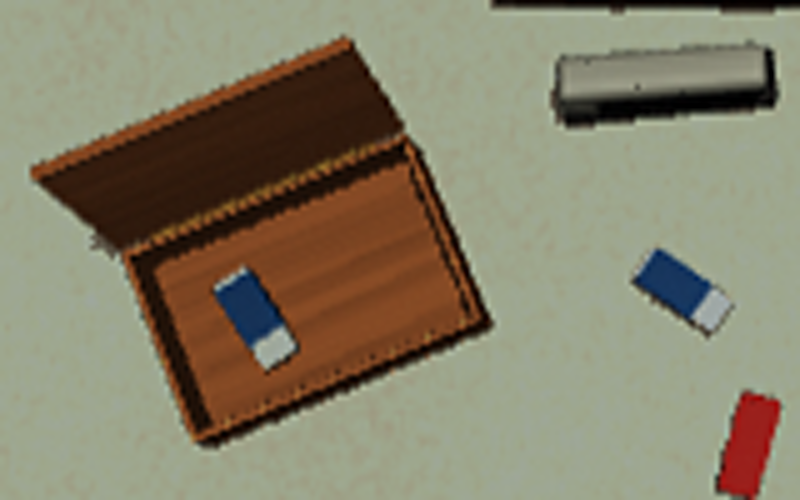

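The crop confirms the loose eraser (centre about (683,292)), the kept eraser in the left half of the left box (255,320), and a free right half. The red block is separate. Now I'll compute poses.

```bash
python3 - <<'E'
from h import *
from scipy.optimize import least_squares
o=lambda a:(np.array(a)+.5)/5-.5+[120,150]
E=p2w("top",o([(656,248),(733,305),(710,335),(632,280)]),.015)
print("eraser c",E.mean(0),"len",np.linalg.norm(E[1]-E[0]),np.linalg.norm(E[2]-E[1]),"yaw",np.degrees(np.arctan2(*(E[1]-E[0]+E[2]-E[3])[1::-1])))
K=p2w("top",o([(247,265),(300,350),(268,371),(214,288)]),.02)
print("kept",K.mean(0),np.linalg.norm(K[1]-K[0]))
B=o([(195,437),(490,322),(408,142),(125,250)]); L=np.array([(-.06,.09,.05),(-.06,-.09,.05),(.06,-.09,.05),(.06,.09,.05)])
tips=o([(33,172),(350,40)])
def tf(p,Q): 
    c,s=np.cos(p[2]),np.sin(p[2]);Q=np.atleast_2d(Q);return np.c_[p[0]+c*Q[:,0]-s*Q[:,1],p[1]+s*Q[:,0]+c*Q[:,1],Q[:,2]]
r=least_squares(lambda p:(w2p("top",tf(p,L))-B).ravel(),[.55,.2,.35]);p=r.x
print("box",p,np.degrees(p[2]),r.fun)
for a in np.arange(1.4,2,.05):
    e=[.06-.12*np.cos(a)+.004*np.sin(a),0,.0505+.12*np.sin(a)+.004*np.cos(a)]
    print(a.round(2),np.abs(w2p("top",tf(p,[[e[0],.09,e[2]],[e[0],-.09,e[2]]]))-tips).mean().round(2),tf(p,[e]))
print("kept in box",[ (np.array([[np.cos(p[2]),np.sin(p[2])],[-np.sin(p[2]),np.cos(p[2])]])@(K.mean(0)[:2]-p[:2]))])
E
```

```text
eraser c [0.5177281  0.01161206 0.015     ] len 0.057028230807215696 0.022382013326826242 yaw -126.43947231363853
kept [0.50361208 0.26331534 0.02      ] 0.060623908689644374
box [0.51858772 0.22879653 0.38019132] 21.78335821347315 [-0.348201    1.20688171 -0.53522227  0.33092218  1.08206745 -1.60679917
 -0.18566849 -0.01545035]
1.4 10.85 [[0.55902401 0.24495628 0.16943384]]
1.45 9.36 [[0.56456287 0.24716979 0.17010757]]
1.5 7.88 [[0.57012607 0.24939304 0.17048235]]
1.55 6.44 [[0.57569971 0.25162046 0.17055723]]
1.6 5.02 [[0.58126986 0.25384649 0.17033203]]
1.65 3.64 [[0.5868226  0.25606555 0.16980732]]
1.7 2.3 [[0.59234405 0.25827211 0.1689844 ]]
1.75 1.0 [[0.59782041 0.26046065 0.16786533]]
1.8 0.93 [[0.60323798 0.26262571 0.16645291]]
1.85 1.72 [[0.60858323 0.26476185 0.16475066]]
1.9 2.58 [[0.6138428  0.26686376 0.16276285]]
1.95 3.67 [[0.61900355 0.26892617 0.16049444]]
2.0 4.69 [[0.62405256 0.27094393 0.1579511 ]]
kept in box [array([-0.00109641,  0.03761138])]
```

move_arm --jaw '[0,0,0,0,0,0,0,0,0,0]' --dp '[[-0.052,-0.05,0],[-0.052,-0.05,0],[-0.052,-0.05,0],[-0.052,-0.05,0],[-0.052,-0.05,0],[-0.052,-0.05,0],[-0.052,-0.05,0],[-0.052,-0.05,0],[-0.052,-0.05,0],[-0.052,-0.05,0]]' --rotation '[[0,0,0],[0,0,0],[0,0,0],[0,0,0],[0,0,0],[0,0,0],[0,0,0],[0,0,0],[0,0,0],[0,0,0]]' --squeeze 25

```text
clock: 1.4
position: [0.4587, 0.1162, 0.2314]
tool_rot: [3.141, 0.0, 2.898]
force: [1.2, 0.4, -0.0]
grip_width: 0.0856
```

move_arm --jaw '[0,0,0,0,0,0,0,0,0,0]' --dp '[[0,0,0],[0,0,0],[0,0,0],[0,0,0],[0,0,0],[0,0,0],[0,0,0],[0,0,0],[0,0,0],[0,0,0]]' --rotation '[[0,0,0.057],[0,0,0.057],[0,0,0.057],[0,0,0.057],[0,0,0.057],[0,0,0.057],[0,0,0.057],[0,0,0.057],[0,0,0.057],[0,0,0.057]]'

```text
clock: 2.65
position: [0.4579, 0.1179, 0.2312]
tool_rot: [-3.141, 0.0, 1.101]
force: [-0.0, 0.8, 0.3]
grip_width: 0.0852
```

```bash
cat >> h.py <<'E'
from scipy.spatial.transform import Rotation as Ro
def plan(P,ydir,tilt=None):
    """units left to go (tool axes) to position P with tool pointing down and tool y at ydir degrees; P shift in present axes"""
    s=bot.observe();R=Ro.from_euler("xyz",s["tool_rot"])
    G=Ro.from_euler("xyz",[np.pi,0,np.radians(ydir+90)]) if tilt is None else tilt
    print("t",s["clock"],"pos",s["position"].round(4),"F",s["force"].round(1),"w",round(s["grip_width"],4),"q",s["qpos"].round(2))
    print("dp",(R.inv().apply(np.array(P)-s["position"])/.8).round(4),"rot",((R.inv()*G).as_rotvec()/np.pi).round(4))
E
python3 -c "
from h import *
plan([.5177,.0116,.12],-36.4)"
```

```text
t 2.65 pos [0.4579 0.1179 0.2312] F [-0.   0.8  0.3] w 0.0852 q [-0.82  0.32  0.55  2.01 -0.22  0.87 -0.62]
dp [-0.0847  0.1268  0.139 ] rot [-0.      0.0001  0.0528]
```

move_arm --jaw '[0,0,0,0,0,0,0]' --dp '[[-0.021,0.032,0.035],[-0.021,0.032,0.035],[-0.021,0.032,0.035],[-0.021,0.031,0.034],[0,0,0],[0,0,0],[0,0,0]]' --rotation '[[0,0,0],[0,0,0],[0,0,0],[0,0,0],[0,0,0.053],[0,0,0],[0,0,0]]'

```text
clock: 3.52
position: [0.5188, 0.0129, 0.1203]
tool_rot: [3.141, -0.0, 0.945]
force: [0.4, 0.3, 0.3]
grip_width: 0.0852
```

```bash
python3 -c "
from h import *
plan([.5177,.0116,.004],-36.4)
n='wrist';im=grab_frame(n)
hsv=cv2.cvtColor(im,cv2.COLOR_BGR2HSV)
for z in (.0,.015):
  q=w2p(n,np.array([[.5177,.0116,z]]));print(q)
for p in q.astype(int): cv2.circle(im,tuple(int(v) for v in p),3,(0,255,0),-1)
cv2.imwrite('pics/w1.png',im)
m=cv2.inRange(hsv,(95,120,30),(125,255,255));nn,l,s,c=cv2.connectedComponentsWithStats(m)
for i in range(1,nn):
  if s[i,4]>100: print(s[i],c[i],p2w(n,cv2.boxPoints(cv2.minAreaRect(np.argwhere(l==i)[:,::-1].astype(np.float32))),.015))
"
```

```text
t 3.525 pos [0.5188 0.0129 0.1203] F [0.4 0.3 0.3] w 0.0852 q [-0.5   0.57  0.49  1.99 -0.42  0.68 -0.36]
dp [-0.0022 -0.0002  0.1454] rot [ 0.     -0.0001  0.0031]
[[253.82582077 182.96679535]]
[[253.7407133  189.04294444]]
```

View pics/w1.png

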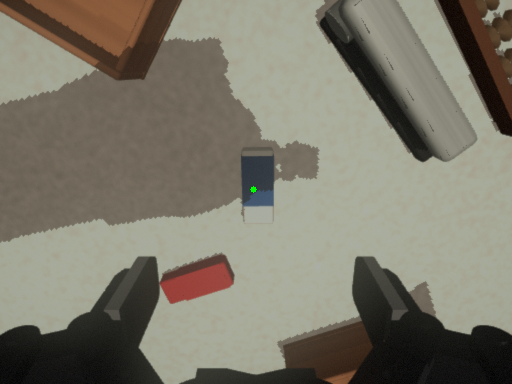

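```bash
python3 -c "
from h import *
P=p2w('wrist',[(258,186)],.015)[0];print(P)
plan([P[0],P[1],.004],-36.6)"
```

```text
[0.52179077 0.01168464 0.015     ]
t 3.575 pos [0.5189 0.0129 0.1204] F [-0.7  0.  -0.1] w 0.0852 q [-0.5   0.57  0.49  1.99 -0.42  0.68 -0.36]
dp [0.0008 0.0038 0.1455] rot [ 0.0001 -0.0002  0.004 ]
```

move_arm --jaw '[60,60,60,60,60,255,255,255,255,255]' --dp '[[0.001,0.003,0.035],[0,0,0.045],[0,0,0.045],[0,0,0.0195],[0,0,0],[0,0,0],[0,0,0],[0,0,0],[0,0,0],[0,0,0]]' --rotation '[[0,0,0.003],[0,0,0],[0,0,0],[0,0,0],[0,0,0],[0,0,0],[0,0,0],[0,0,0],[0,0,0],[0,0,0]]' --squeeze 25

```text
clock: 4.82
position: [0.5218, 0.0118, 0.0055]
tool_rot: [3.141, -0.001, 0.931]
force: [-1.3, 0.9, 10.9]
grip_width: 0.0232
```

move_arm --jaw '[255,255,255,255,255,255,255]' --dp '[[0,0,-0.02],[0,0,-0.05],[0,0,-0.06],[0,0,-0.05],[0,0,0],[0,0,0],[0,0,0]]' --rotation '[[0,0,0],[0,0,0],[0,0,0],[0,0,0],[0,0,0.058],[0,0,0.058],[0,0,0.058]]'

```text
clock: 5.7
position: [0.5212, 0.0118, 0.1498]
tool_rot: [-3.141, -0.001, 0.378]
force: [0.1, -0.4, -0.1]
grip_width: 0.0234
```

```bash
python3 -c "
from h import *
c,s=np.cos(.38),np.sin(.38);B=np.array([.5186,.2288])+np.array([-s,c])*-.038+np.array([c,s])*-.0;print(B)
plan([B[0],B[1],.15],21.8-90)
cv2.imwrite('pics/w2.png',grab_frame('wrist'))"
```

```text
[0.53269498 0.19351074]
t 5.7 pos [0.5212 0.0118 0.1498] F [ 0.1 -0.4 -0.1] w 0.0234 q [-0.63  0.58  0.7   1.97 -0.52  0.78 -0.82]
dp [ 9.730e-02 -2.058e-01 -1.000e-04] rot [-0.0001 -0.0004 -0.0006]
```

View pics/w2.png

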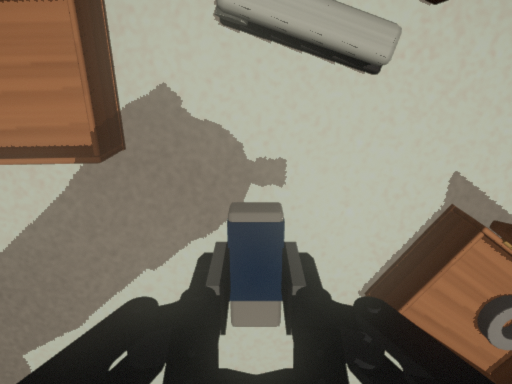

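move_arm --jaw '[255,255,255,255,255,255]' --dp '[[0.0243,-0.0515,0],[0.0243,-0.0515,0],[0.0243,-0.0515,0],[0.0243,-0.0515,0],[0,0,0.04],[0,0,0.03]]' --rotation '[[0,0,0],[0,0,0],[0,0,0],[0,0,0],[0,0,0],[0,0,0]]'

```text
clock: 6.5
position: [0.5311, 0.1943, 0.0924]
tool_rot: [-3.141, -0.0, 0.389]
force: [0.3, -0.6, -0.6]
grip_width: 0.0234
```

```bash
python3 -c "
from h import *
plan([.5327,.1935,.013],21.8-90)
cv2.imwrite('pics/w3.png',grab_frame('wrist'))"
```

```text
t 6.5 pos [0.5311 0.1943 0.0924] F [ 0.3 -0.6 -0.6] w 0.0234 q [-0.88  0.72  0.63  1.89 -0.62  0.73 -1.08]
dp [0.0014 0.0017 0.0992] rot [-0.0001 -0.0001  0.0027]
```

View pics/w3.png

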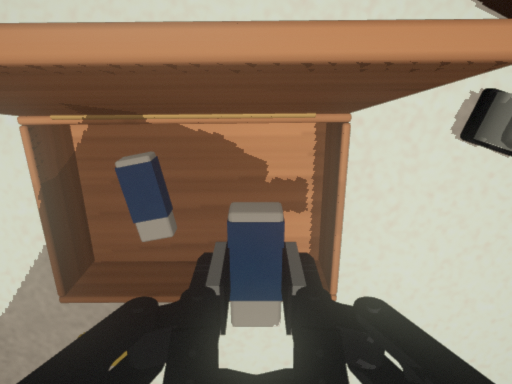

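move_arm --jaw '[255,255,255,255,130,130,130,130]' --dp '[[0,0,0.035],[0,0,0.035],[0,0,0.026],[0,0,0],[0,0,0],[0,0,0],[0,0,0],[0,0,0]]' --rotation '[[0,0,0],[0,0,0],[0,0,0],[0,0,0],[0,0,0],[0,0,0],[0,0,0],[0,0,0]]'

```text
clock: 7.55
position: [0.5316, 0.1936, 0.016]
tool_rot: [-3.142, -0.0, 0.385]
force: [0.6, -0.6, 0.5]
grip_width: 0.0419
```

move_arm --jaw '[130,130,130,130,130,130]' --dp '[[0,0,-0.03],[0,0,-0.05],[0,0,-0.07],[0,0,-0.07],[0,0,-0.07],[0,0,0]]' --rotation '[[0,0,0],[0,0,0],[0,0,0],[0,0,0],[0,0,0],[0,0,0]]'

```text
clock: 8.3
position: [0.5329, 0.1938, 0.2514]
tool_rot: [-3.141, -0.006, 0.384]
force: [-0.0, 0.7, 0.2]
grip_width: 0.0418
```

```bash
python3 -c "
from h import *
plan([.5327,.1935,.1],21.8-90)
cv2.imwrite('pics/w4.png',grab_frame('wrist'))"
```

```text
t 8.3 pos [0.5329 0.1938 0.2514] F [-0.   0.7  0.2] w 0.0418 q [-1.01  0.53  0.82  1.77 -0.44  1.04 -1.22]
dp [-0.0015  0.0004  0.1892] rot [-0.0003 -0.0018  0.0013]
```

View pics/w4.png

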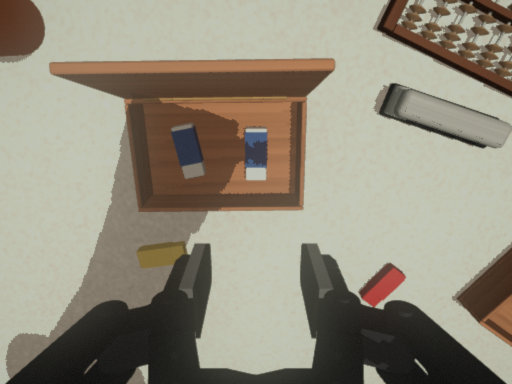

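The eraser lies released in the right half of the left box (crop (256,153)), with the kept eraser at (187,151) undisturbed. Next is the lid: I'll go behind it with the fingers closed.

move_arm --jaw '[255,255,255,255,255,255,255,255,255]' --dp '[[0,-0.024,0],[0,-0.0235,0],[0.045,0,0],[0.045,0,0],[0.045,0,0],[0.042,0,0],[0,0,0],[0,0,0.04],[0,0,0.04]]' --rotation '[[0,0,0],[0,0,0],[0,0,0],[0,0,0],[0,0,0],[0,0,0],[0,0,0],[0,0,0],[0,0,0]]'

```text
clock: 9.48
position: [0.6473, 0.2828, 0.1823]
tool_rot: [-3.141, 0.001, 0.385]
force: [0.7, 0.6, -0.2]
grip_width: -0.0003
```

```bash
python3 -c "
from h import *
c,s=np.cos(.38),np.sin(.38)
plan([.5186+.14*c,.2288+.14*s,.125],21.8-90)
im=grab_frame('top')
cv2.imwrite('pics/t5.png',cv2.resize(im[100:260,90:300],(788,600),interpolation=cv2.INTER_CUBIC))"
```

```text
t 9.475 pos [0.6473 0.2828 0.1823] F [ 0.7  0.6 -0.2] w -0.0003 q [-0.88  0.82  0.71  1.43 -0.56  1.1  -1.26]
dp [0.0006 0.003  0.0716] rot [-0.0001  0.0003  0.0015]
```

View pics/t5.png

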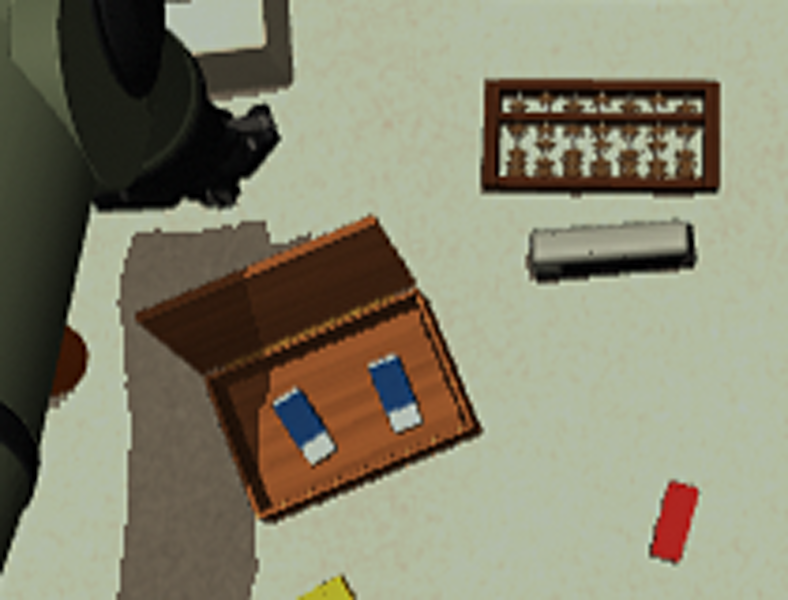

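```bash
python3 -c "
import numpy as np
px,pz=.14,.125
for a in [1.78,1.65,1.5,1.35,1.2,1.05,.9,.75,.6,.45,.3,.15,.05,0]:
    r=.08 if a>1.2 else .08+.025*(1.2-a)/1.2
    x=.06-r*np.cos(a)+.008*np.sin(a)+.011+(.04*np.tan(a-1.57) if a>1.57 else 0); z=.0505+r*np.sin(a)+.008*np.cos(a)
    print(a,round(x,4),round(z,4),'d',round((x-px)/.8,4),round(-(z-pz)/.8,4)); px,pz=x,z
"
```

```text
1.78 0.104 0.1271 d -0.045 -0.0026
1.65 0.0885 0.1296 d -0.0193 -0.0032
1.5 0.0733 0.1309 d -0.019 -0.0016
1.35 0.0613 0.1303 d -0.015 0.0007
1.2 0.0495 0.128 d -0.0148 0.0029
1.05 0.0366 0.1266 d -0.0161 0.0017
0.9 0.0237 0.123 d -0.0162 0.0044
0.75 0.0111 0.1173 d -0.0157 0.0072
0.6 -0.0008 0.1093 d -0.0149 0.0099
0.45 -0.0116 0.0993 d -0.0135 0.0125
0.3 -0.021 0.0873 d -0.0117 0.015
0.15 -0.0285 0.0736 d -0.0095 0.0171
0.05 -0.0324 0.0637 d -0.0049 0.0124
0 -0.034 0.0585 d -0.002 0.0065
```

move_arm --jaw '[255,255,255]' --dp '[[0,0,0.04],[0,0,0.032],[0,0,0]]' --rotation '[[0,0,0],[0,0,0],[0,0,0]]'

```text
clock: 9.9
position: [0.647, 0.2822, 0.1248]
tool_rot: [3.141, 0.003, 0.385]
force: [-1.1, 0.8, 0.4]
grip_width: -0.0003
```

move_arm --jaw '[255,255,255,255,255,255,255,255,255]' --dp '[[-0.015,0,0],[-0.015,0,0],[-0.015,0,-0.002],[-0.019,0,-0.003],[-0.019,0,-0.002],[-0.015,0,0],[-0.015,0,0.003],[-0.016,0,0.002],[0,0,0]]' --rotation '[[0,0,0],[0,0,0],[0,0,0],[0,0,0],[0,0,0],[0,0,0],[0,0,0],[0,0,0],[0,0,0]]'

```text
clock: 11.02
position: [0.5519, 0.2429, 0.1276]
tool_rot: [-3.141, 0.001, 0.384]
force: [0.4, -0.6, 0.0]
grip_width: -0.0001
```

```bash
python3 -c "
from h import *
c,s=np.cos(.38),np.sin(.38)
plan([.5186+.0366*c,.2288+.0366*s,.1266],21.8-90)
im=grab_frame('side')
cv2.imwrite('pics/s6.png',cv2.resize(im[60:220,110:320],(788,600),interpolation=cv2.INTER_CUBIC))"
```

```text
t 11.025 pos [0.5519 0.2429 0.1276] F [ 0.4 -0.6  0. ] w -0.0001 q [-0.96  0.73  0.69  1.77 -0.59  0.86 -1.18]
dp [0.0005 0.001  0.0012] rot [-0.0001  0.0003  0.0012]
```

View pics/s6.png

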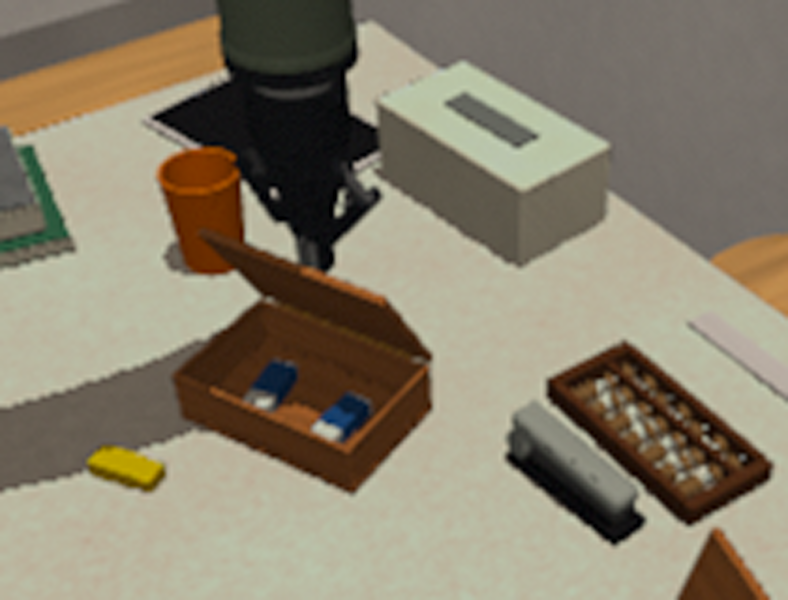

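The lid follows the fingers at roughly 1 rad, both erasers are inside, and the bystanders haven't moved. I'll continue down the arc.

move_arm --jaw '[255,255,255,255,255,255,255,255,255,255]' --dp '[[-0.016,0,0.005],[-0.016,0,0.007],[-0.015,0,0.01],[-0.013,0,0.013],[-0.012,0,0.015],[-0.009,0,0.017],[-0.005,0,0.012],[-0.002,0,0.006],[0,0,0.003],[0,0,0]]' --rotation '[[0,0,0],[0,0,0],[0,0,0],[0,0,0],[0,0,0],[0,0,0],[0,0,0],[0,0,0],[0,0,0],[0,0,0]]'

```text
clock: 12.32
position: [0.4874, 0.2165, 0.0582]
tool_rot: [-3.14, 0.001, 0.384]
force: [-9.5, -3.3, 27.6]
grip_width: -0.0001
```

move_arm --jaw '[255,255,255,255,255,255,255]' --dp '[[0,0,-0.02],[0,0,-0.05],[0,0,-0.06],[0,0,-0.06],[-0.06,0,-0.03],[-0.06,0,0],[0,0,0]]' --rotation '[[0,0,0],[0,0,0],[0,0,0],[0,0,0],[0,0,0],[0,0,0],[0,0,0]]'

```text
clock: 13.2
position: [0.3963, 0.1802, 0.2338]
tool_rot: [-3.139, 0.001, 0.385]
force: [0.8, 0.4, 0.4]
grip_width: 0.0001
```

```bash
python3 -c "
from h import *
plan([.5,.2,.2],-68)
im=grab_frame('side')
cv2.imwrite('pics/s7.png',cv2.resize(im[60:330,110:430],(711,600),interpolation=cv2.INTER_CUBIC))"
```

```text
t 13.2 pos [0.3963 0.1802 0.2338] F [0.8 0.4 0.4] w 0.0001 q [-1.31  0.33  0.94  2.1  -0.35  0.88 -1.35]
dp [0.1294 0.0258 0.0421] rot [-0.0009  0.0002  0.0003]
```

View pics/s7.png

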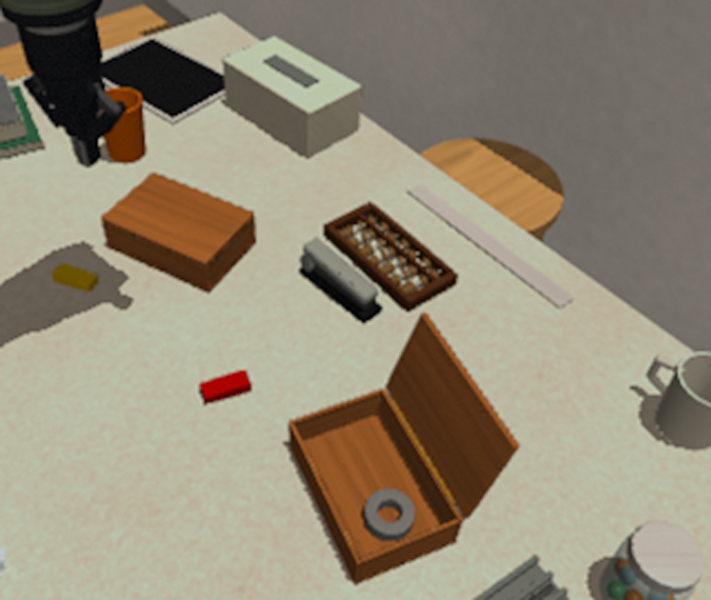

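The left lid lies flat on its rim. The right box is still open with the tape in place, and the arm is clear.

```bash
python3 -c "
from workcell import workorder
print(workorder.job_done())"
```

```text
the job is handed in; nothing more can be done
None
```

The loose eraser is now in the left box beside the other eraser, and that box's lid is shut. I handed the job in at about 13 s of the 48 s; the hand-in gives no verdict.

- **Placing:** after release, the wrist and top pictures showed both erasers lying in the left box with its lid still open.
- **Lid:** I pushed it over from behind with closed fingers and pressed it down until the fingertip was at 58.2 mm, against 58.5 mm expected when shut. The press read about 28 N. The last side picture shows the lid flat on the rim.
- **Everything else:** in that last picture the tape is in place in the open right box, and the abacus, pot, stapler, and red and yellow look-alikes look unmoved. The jar and pencil rack are only partly in view there. The arm was clear, with wrist force about zero.

I judged the final lid angle by eye and fingertip height rather than measuring it. No checks failed. The wrist camera put the loose eraser about 4 mm from the first top-view estimate, so I used the wrist value for the grasp.

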